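# Hold a filter lid in its bleed position

## Task

Pick up the bayonet lid (the one with the straight bar handle), put it into the mouth of the filter pot with its lugs in the two notches and press it down against the spring until you feel it seat. Then turn it clockwise (seen from above) an eighth of a turn, so that the bar points at the upright ribs on the pot: half-way to the lock, well before the catch clicks. Finish still gripping the lid and holding it still there against the return spring; leave everything else on the bench where it is.

Things in the scene. Friction and masses are not known exactly. Their poses are not given: they have to be found in the camera images.
- lid_bar (a point): Bayonet lid (loose, upright, 0.18-0.29 kg): centre of its black bar handle, on the lid's axis, 36 mm above the underside. z up; x along the bar, in line with both lugs. Bar 50 long (x), 14 wide (y), 32 high (16 below to 16 above this point); it stands on an aluminium flange 84 across, 6 thick, with a pointer tab at each end of x reaching 47 from the axis. A half turn gives the same lid.
- lid_foot (a point): Centre of the bayonet lid's underside, same axes as lid_bar. Below the flange is a plug 56 across, 14 long, chamfered at the foot; at its foot two lugs at +x and -x, 11 wide, 6 high, reaching 36 from the axis.
- pot_mouth (a point): Filter pot, fixed, 90 across, 80 high, on a 120 x 120 x 10 plate, two capped ports low at +y and -y reaching 72 from the axis. This is the centre of its mouth at the rim's top; z up; x points at one lug notch, the other is at -x. Mouth 61 across; notches 17 wide, reaching 39 from the axis; rim 6 thick, a chamber below.
- pot_seat (a point): Where lid_foot is when the flange lies on the rim (seated), 14 mm below pot_mouth, same axes. A spring plate meets the plug 10 mm above the seat and pushes up with 3.5 N, rising to 6.5 N at the seat. With its lugs in the notches and within 2 mm of the seat the lid can turn, clockwise only (from above); its lugs are then caught under the rim.
- bleed_rib (a point): Top of one upright rib, 6 wide, on the outside of the pot, 45 degrees clockwise (from above) of the +x notch; a like rib is opposite. The bar points at the ribs in the bleed position. The small round steel bulges farther round are the sprung catch: it resists from about 60 degrees of turn (0.45 N m) and the lid is locked past about 92.
- return_ring (a joint): Sprung ring in the pot that the lugs push round, rad: 0 at rest, growing clockwise with the lid, which meets it after about 0.1 rad of its own turn (so about 0.69, give or take 0.09 for play, at the bleed position). It turns the lid back with 0.10 N m at 0 and 0.17 N m at the bleed position; a lid let go turns back and pops up.
- plain_lid_mid (a point): Bystander: a similar plain lid with a round knob and no lugs, loose, 84 across and 48 high; this point is on its axis half-way up.
- wrench: Bystander: loose steel wrench lying on the bench, farther off than the lids.
- screwdriver: Bystander: loose screwdriver lying near the robot, on its right.
- glue_bottle: Bystander: loose white bottle, 48 across, 120 high, farther off on the right.
- vee_block: Bystander: loose steel vee block 50 x 60 x 38, farther off.
- gauge_ring: Bystander: loose steel ring 64 across, 14 high, near the robot, on its left.
Mind the look-alikes: they are no part of the job. What is shaped like the part that bears lid_bar but green, orange or turquoise is not meant.

How it is judged:
By the outcome, as a careful person would: the job done as asked, in the order asked, and still so for the second after the job is handed in, while the arm keeps its last pose, push and grip.
It also fails if it takes over 48 s, if anything falls off the work surface, if the arm or the gripper's body presses on something with over 40 N, if the wrist force passes 120 N, or if a joint passes its speed limit or range.

## Robot

A 7-joint arm with a two-finger parallel gripper is mounted at the origin on the work surface. World frame = base frame: x ahead of the robot, y to its left, z up, the work surface at z = 0. Lengths are in m, angles in rad, forces in N, time in s.
With the tool pointing down it reaches from about 0.4 to 0.925 m from the base axis. Payload 5.6 kg.
Tool frame: the origin (TCP) lies on the front face of the gripper's body, between the roots of the fingers; the fingertips stand 73 mm ahead of it and the grasp point (between the pads) lies 54 mm ahead of it; z points along the fingers, x is the direction in which the jaws open and shut, and the axes are right-handed (so a half turn about z gives the same grasp; the last joint's range is limited). The gripper opens to 85 mm and grips with 20 to 120 N. Pads are 22 mm wide; open, the fingers measure 114 mm over their backs; the gripper's body (76 mm by 85 mm) begins 54 mm behind the grasp point. The pads swing forward as they close: fully open they stand 13 mm farther back than shut.
Start: joints at [1.17, 0.468, -0.012, 1.603, 0.006, 1.071, -0.056], TCP at [0.228, -0.609, 0.304] pointing down, gripper open.
Joint ranges: [-2.53, 2.53], [-0.31, 2.02], [-1.57, 1.55], [0.28, 2.44], [-1.29, 4.43], [0.15, 1.84], [-2.92, 2.92]. Speed limits (rad/s): [2.57, 2.57, 3.14, 3.14, 3.14, 3.14, 3.14].

## Interface

Orientations are given as a 3x3 rotation matrix whose columns are the frame's x, y, z axes.
In Python, from station import ctrl, claw, vision gives the robot as it stands. The module is installed in compiled form; this text tells all that it offers. Calls block until the motion is done:
- ctrl.goto(position, orientation): joint-space move of the TCP to a pose.
- ctrl.servo_line(position, orientation=None, max_speed=0.15, threshold=None): straight line of the TCP; orientation=None keeps the orientation; max_speed is the mean speed in m/s. With threshold (N) it stops when the force on the tool has changed by that much, and returns True; else False.
- ctrl.move_joints(angles): joint-space move.
- claw.set_gripper(opening, grasp_force=None): finger opening in m; grasp_force is the grip in N (None keeps the last); returns when the fingers have stopped.
- ctrl.dwell(seconds).
- ctrl.inverse_kinematics(position, orientation): joint angles nearest the present ones, or None.
- vision.capture(name): name is "scene" or "top" or "wrist"; returns (picture, depth): 420x560x3 uint8, red, green, blue; 420x560 float32, m along the optical axis (not along the pixel's ray), 0 where there is no reading.
- vision.get_calibration(name): a dict with "camera_matrix" (3x3 intrinsics, pixels), "rvec" (rotation vector, rad) and "tvec" (3), from world to camera coordinates, as OpenCV has them; the wrist camera has in their place "mount" (4x4, takes a point from camera to tool coordinates, whose origin is the TCP and whose axes are the tool frame's). Camera axes: x right, y down, z forward; pixel columns grow to the right and rows downward; lengths in m; the calibration is good to about 2 mm. The wrist camera is an equidistant fisheye: a pixel r from the principal point sees the ray r / f radians off the axis. A picture is of the moment at which its call begins: read the wrist's pose just before it. get_calibration takes no time and is no camera call.
A pose or a line that the arm cannot do raises ctrl.PlanningError and nothing moves.
- ctrl.job_done(): hands the job in, once; it reports no verdict.
Readings, each from a call of its own:
- ctrl.read_time_s(): time.
- ctrl.read_qpos(): joint angles.
- ctrl.read_qd(): joint speeds.
- ctrl.read_joint_efforts(): joint torques, N m.
- ctrl.read_tool_pos(): TCP position.
- ctrl.read_tcp_rot(): TCP orientation.
- ctrl.read_contact_force(): force on the tool from outside, world axes, zero at the start.
- ctrl.read_torque(): the same for the moment, N m.
- ctrl.read_grip_width(): finger opening in m.
Only numpy, scipy, OpenCV 4.12 (cv2) and the standard library are available. Lean on these libraries where they do the work, as an engineer would, in place of code of your own. Each camera call takes 0.05 s, during which the arm holds its last target.

## Working session

There is one attempt and no reset: what is moved stays moved. The work goes in short steps, each a Python script; the robot and the scene stay as the last script left them, time stands still between calls to the robot, and variables do not carry over. Pictures are saved under pics/ and viewed, and the job is handed in when it is done.

```bash
mkdir -p pics
python3 - <<'E'
from station import ctrl, claw, vision
import cv2,numpy as np
for n in ("scene","top","wrist"):
    p,d=vision.capture(n); cv2.imwrite(f"pics/{n}0.png",p[:,:,::-1]); np.save(f"pics/{n}0.npy",d); c=vision.get_calibration(n)
    print(n,{k:np.round(v,4).tolist() for k,v in c.items()}, (d>0).mean())
print(ctrl.read_time_s(),ctrl.read_tool_pos(),ctrl.read_tcp_rot(),ctrl.read_grip_width())
E
```

```text
scene {'camera_matrix': [[517.9112, 0.0, 287.6064], [0.0, 517.9112, 199.6463], [0.0, 0.0, 1.0]], 'rvec': [1.236, 2.4094, -0.8216], 'tvec': [0.295, -0.3013, 1.4664]} 0.9959778911564626
top {'camera_matrix': [[405.2234, 0.0, 283.7859], [0.0, 405.2234, 211.3624], [0.0, 0.0, 1.0]], 'rvec': [2.1911, -2.138, 0.1721], 'tvec': [-0.0212, 0.5449, 0.8491]} 0.9963052721088436
wrist {'camera_matrix': [[325.1923, 0.0, 284.8172], [0.0, 325.1923, 211.7449], [0.0, 0.0, 1.0]], 'mount': [[1.0, -0.0004, 0.001, 0.0001], [0.0, 0.9445, 0.3285, -0.084], [-0.001, -0.3285, 0.9445, -0.0693], [0.0, 0.0, 0.0, 1.0]]} 0.9960204081632653
0.15 [ 0.22745145 -0.60854605  0.30312689] [[ 3.50125825e-01 -9.36702478e-01 -6.12108493e-04]
 [-9.36701584e-01 -3.50126340e-01  1.29959358e-03]
 [-1.43164783e-03  1.18341722e-04 -9.99998968e-01]] 0.08542840334104251
```

View pics/scene0.png

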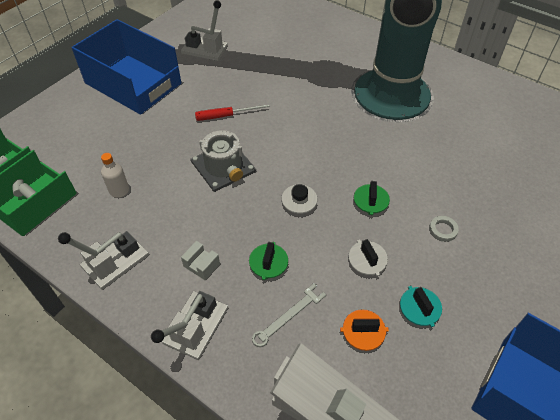

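View pics/top0.png

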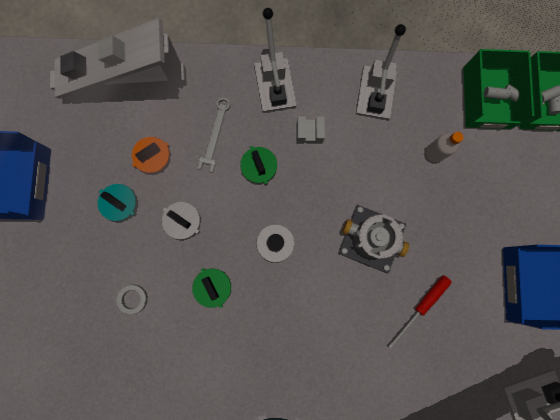

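View pics/wrist0.png

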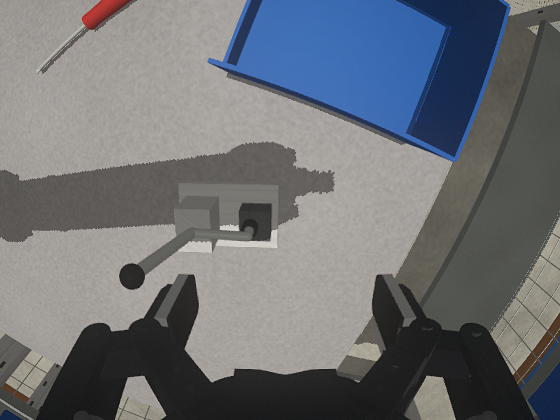

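Candidates for the lid, as (scene px / top px):
- aluminium with bar: (368,258) / (181,221)
- green: (372,197) / (212,288)
- green: (268,260) / (259,165)
- turquoise: (420,305) / (117,202)
- orange: (365,330) / (151,155)
- plain round knob: (300,198) / (276,243)

I choose the aluminium one with the bar. Next is a close crop to check it, and first measurements.

```bash
cat > h.py <<'E'
import numpy as np,cv2
from station import ctrl,claw,vision
def cam(n):
    c=vision.get_calibration(n); R=cv2.Rodrigues(np.array(c["rvec"],float))[0]; t=np.array(c["tvec"],float).ravel(); K=np.array(c["camera_matrix"])
    return K,R.T,-R.T@t   # K, cam->world, origin
def rays(n,uv,pose=None):
    uv=np.atleast_2d(uv).astype(float)
    if n!="wrist":
        K,R,o=cam(n); d=np.c_[(uv-K[[0,1],[2,2]])/K[0,0],np.ones(len(uv))]
    else:
        c=vision.get_calibration(n);K=np.array(c["camera_matrix"]);M=np.array(c["mount"])
        p,Rt=pose; R=Rt@M[:3,:3]; o=p+Rt@M[:3,3]
        v=(uv-K[[0,1],[2,2]])/K[0,0]; r=np.linalg.norm(v,axis=1)+1e-12
        d=np.c_[v*(np.sin(r)/r)[:,None],np.cos(r)]; 
    return o,d@R.T,d
def onplane(n,uv,z,pose=None):
    o,d,_=rays(n,uv,pose); return o+d*((z-o[2])/d[:,2])[:,None]
def cloud(n,D,uv,pose=None):
    uv=np.atleast_2d(uv); o,d,dc=rays(n,uv,pose); z=D[uv[:,1],uv[:,0]]
    return o+d*(z/dc[:,2])[:,None]
def tri(o1,d1,o2,d2):
    A=np.c_[d1,-d2]; s=np.linalg.lstsq(A,o2-o1,rcond=None)[0]; a=o1+s[0]*d1;b=o2+s[1]*d2
    return (a+b)/2,np.linalg.norm(a-b)
E
python3 - <<'E'
from h import *
t=cv2.imread("pics/top0.png");s=cv2.imread("pics/scene0.png")
def cr(i,u,v,r): return cv2.resize(i[v-r:v+r,u-r:u+r],(380,380),interpolation=cv2.INTER_NEAREST)
cv2.imwrite("pics/crop0.png",np.hstack([cr(t,181,221,32),cr(s,368,258,32)]))
cv2.imwrite("pics/crop1.png",np.hstack([cr(t,377,237,45),cr(s,222,160,45)]))
for n,(u,v) in [("top",(181,221)),("scene",(368,258))]:
    D=np.load(f"pics/{n}0.npy");I=cv2.imread(f"pics/{n}0.png").max(2)
    g=np.mgrid[u-25:u+26,v-25:v+26].reshape(2,-1).T
    P=cloud(n,D,g); b=I[g[:,1],g[:,0]]
    for lo,hi in((.016,.024),(.046,.056)):
        m=(P[:,2]>lo)&(P[:,2]<hi); q=P[m]; print(n,lo,m.sum(),q.mean(0).round(4),q.min(0).round(4),q.max(0).round(4))
        if lo>.03:
            w,V=np.linalg.eigh(np.cov(q[:,:2].T)); print("bar ang",np.degrees(np.arctan2(V[1,1],V[0,1])))
for n,(u,v) in [("top",(379,237)),("scene",(222,150))]:
    D=np.load(f"pics/{n}0.npy")
    g=np.mgrid[u-40:u+41,v-40:v+41].reshape(2,-1).T
    P=cloud(n,D,g); m=(P[:,2]>.084)&(P[:,2]<.1); q=P[m]
    print(n,m.sum(),np.median(q,0).round(4),q.min(0).round(4),q.max(0).round(4), cv2.minEnclosingCircle(q[:,:2].astype(np.float32)))
E
```

```text
top 0.016 956 [0.5214 0.2188 0.0198] [0.4802 0.1784 0.016 ] [0.563  0.2608 0.0238]
top 0.046 156 [0.5219 0.2193 0.0516] [0.5041 0.1963 0.0464] [0.5399 0.2436 0.0554]
bar ang 57.20560100248773
scene 0.016 773 [0.5291 0.2223 0.0205] [0.4829 0.1788 0.016 ] [0.5665 0.2618 0.0239]
scene 0.046 158 [0.5255 0.2206 0.0517] [0.5066 0.1973 0.0462] [0.5426 0.2431 0.0558]
bar ang 57.26071535669574
top 3 [ 0.471  -0.1998  0.0843] [ 0.4537 -0.2414  0.0842] [ 0.5002 -0.1711  0.0845] ((0.48561254143714905, -0.20624659955501556), 0.03815341740846634)
scene 12 [ 0.5099 -0.2101  0.0847] [ 0.4702 -0.2449  0.0841] [ 0.5395 -0.169   0.0856] ((0.49911463260650635, -0.20478244125843048), 0.04127807542681694)
```

View pics/crop0.png

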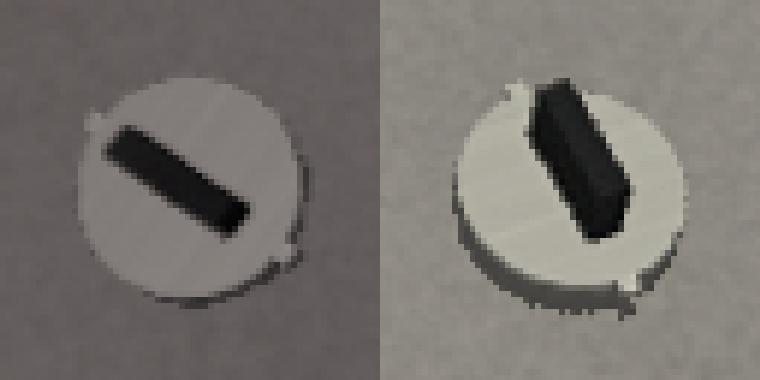

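View pics/crop1.png

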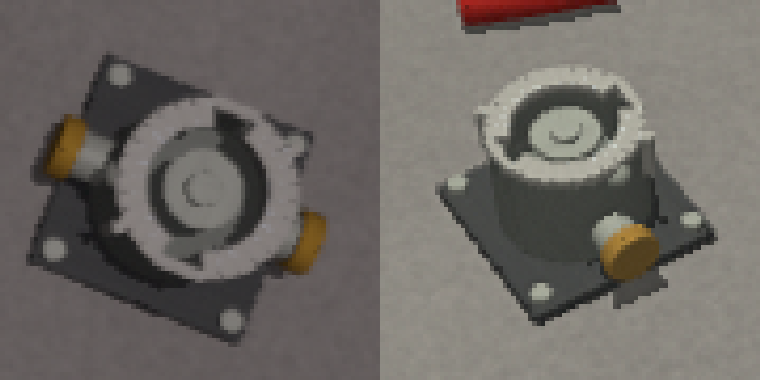

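The crop confirms an aluminium lid with a black bar, two tabs and no colour (left, top view). The pot's notches are at about top px (387,221) and (376,251), seen in the right crop. Now I'll look at the pot with the wrist camera.

```bash
cat >> h.py <<'E'
def Rdown(yaw): # tool x at yaw in world, z down
    c,s=np.cos(yaw),np.sin(yaw); return np.array([[c,s,0],[s,-c,0],[0,0,-1.]])
E
python3 - <<'E'
from h import *
p=onplane("top",[(381.3,236.5),(387,221),(376,251)],.08); print(p.round(4))
s=onplane("scene",[(177+282/4.22*1.0+0,115+123/4.22)],.08);print("scene",s)
d=p[1]-p[2];print("notch ang",np.degrees(np.arctan2(d[1],d[0])))
for y in range(-180,181,15):
    r=[ctrl.inverse_kinematics(np.array(q),Rdown(np.radians(y))) for q in ([p[0][0],p[0][1],.16],[.523,.219,.1])]
    print(y,[None if a is None else np.round(a,2).tolist() for a in r])
E
```

```text
[[ 0.4922 -0.2102  0.08  ]
 [ 0.5248 -0.2225  0.08  ]
 [ 0.462  -0.1989  0.08  ]]
scene [[ 0.46212753 -0.16175294  0.08      ]]
notch ang -20.536752191517667
-180 [[0.18, 0.48, 0.2, 2.0, -0.15, 0.68, -2.67], [0.41, 1.21, -1.34, 1.88, 1.28, 1.25, 1.77]]
-165 [[0.23, 0.48, 0.14, 2.0, -0.1, 0.68, -2.45], [0.41, 1.21, -1.34, 1.88, 1.28, 1.25, 2.03]]
-150 [[0.27, 0.47, 0.09, 1.99, -0.07, 0.68, -2.22], [-1.1, 0.81, 0.88, 1.97, -0.88, 0.8, -2.32]]
-135 [[0.31, 0.47, 0.04, 1.99, -0.03, 0.68, -1.99], [-0.95, 0.71, 0.66, 1.96, -0.67, 0.7, -2.24]]
-120 [[0.35, 0.48, -0.01, 1.99, 0.01, 0.68, -1.76], [-0.18, 0.65, -0.36, 1.91, 0.37, 0.64, -2.86]]
-105 [[0.4, 0.48, -0.08, 1.99, 0.06, 0.68, -1.54], [-0.15, 0.66, -0.39, 1.91, 0.4, 0.65, -2.62]]
-90 [[0.45, 0.48, -0.14, 1.98, 0.1, 0.68, -1.32], [-0.13, 0.67, -0.43, 1.91, 0.43, 0.66, -2.39]]
-75 [[0.5, 0.49, -0.19, 1.98, 0.14, 0.69, -1.09], [-0.09, 0.68, -0.48, 1.9, 0.48, 0.67, -2.17]]
-60 [[0.54, 0.49, -0.24, 1.98, 0.18, 0.69, -0.86], [-0.04, 0.7, -0.54, 1.9, 0.54, 0.69, -1.95]]
-45 [[0.57, 0.5, -0.29, 1.97, 0.21, 0.7, -0.63], [0.01, 0.72, -0.61, 1.9
[... 721 characters left out ...]
7], [0.03, 0.73, -0.64, 1.9, 0.64, 0.73, 0.33]]
90 [[0.83, 0.57, -0.62, 1.96, 0.47, 0.76, 1.5], [0.03, 0.73, -0.64, 1.9, 0.64, 0.73, 0.59]]
105 [[0.88, 0.59, -0.69, 1.95, 0.53, 0.78, 1.72], [0.04, 0.73, -0.65, 1.9, 0.65, 0.74, 0.84]]
120 [[1.25, 1.01, -1.33, 1.94, 1.1, 1.19, 1.57], [0.2, 0.85, -0.9, 1.89, 0.88, 0.86, 0.94]]
135 [[1.25, 1.01, -1.33, 1.94, 1.1, 1.19, 1.83], [0.32, 1.0, -1.12, 1.88, 1.08, 1.03, 1.07]]
150 [[1.25, 1.01, -1.33, 1.94, 1.1, 1.19, 2.09], [0.41, 1.21, -1.34, 1.88, 1.28, 1.25, 1.24]]
165 [[0.14, 0.48, 0.26, 2.0, -0.19, 0.68, -2.89], [0.41, 1.21, -1.34, 1.88, 1.28, 1.25, 1.5]]
180 [[0.18, 0.48, 0.2, 2.0, -0.15, 0.68, -2.67], [0.41, 1.21, -1.34, 1.88, 1.28, 1.25, 1.77]]
```

Run:
```python
from h import *
def look(name):
    po=(np.array(ctrl.read_tool_pos()),np.array(ctrl.read_tcp_rot())); p,d=vision.capture("wrist")
    cv2.imwrite(f"pics/{name}.png",p[:,:,::-1]); np.savez(f"pics/{name}.npz",d=d,p=po[0],R=po[1])
y=np.radians(69.5)
ctrl.goto(np.array([.492,-.21,.30]),Rdown(y)); look("potA"); print(ctrl.read_time_s())
ctrl.servo_line(np.array([.475,-.15,.30]),max_speed=.15); look("potB"); print(ctrl.read_time_s(),ctrl.read_qpos())
```

```text
1.9417
2.5583 [ 0.82149199  0.29815203 -0.67998108  1.9361709   0.22477459  0.98212596
  1.24903257]
```

View pics/potA.png

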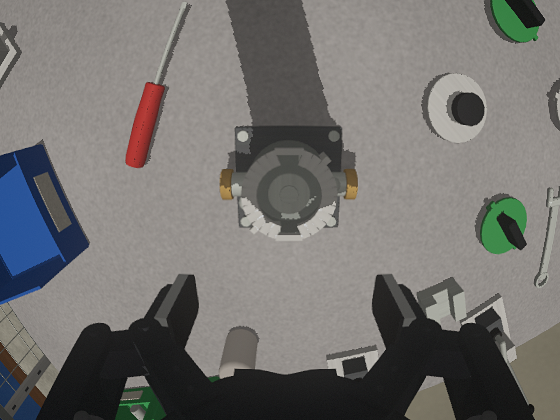

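View pics/potB.png

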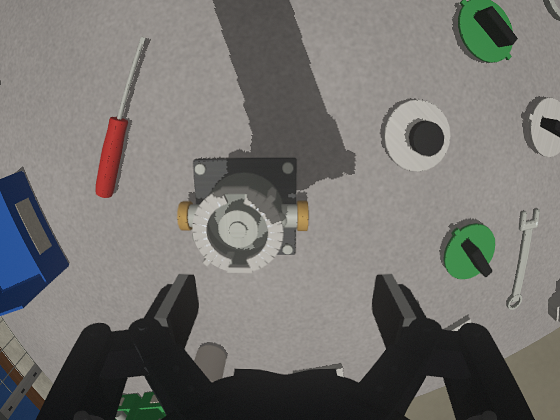

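Pot rim centre is at about px (289,195) in potA and (238,232) in potB. The notches lie nearly on the image vertical: rows ~157 and ~231 in potA, ~193 and ~265 in potB. Next I'll measure from both views.

Run:
```python
from h import *
ims=[]
for n,(u,v) in (("potA",(289,190)),("potB",(238,230))):
    z=np.load(f"pics/{n}.npz"); po=(z["p"],z["R"]); D=z["d"]
    g=np.mgrid[u-60:u+61,v-60:v+61].reshape(2,-1).T
    P=cloud("wrist",D,g,po)
    h=np.histogram(P[:,2],np.arange(0,.11,.002)); print([(round(b,3),int(c)) for c,b in zip(*h) if c>150])
    m=(P[:,2]>.074)&(P[:,2]<.1); q=P[m]; print(n,m.sum(),np.median(q[:,2]))
    # circle fit of outer edge: hull
    c,r=cv2.minEnclosingCircle(q[:,:2].astype(np.float32)); print("enc",c,r)
    rr=np.hypot(q[:,0]-c[0],q[:,1]-c[1]); a=np.degrees(np.arctan2(q[:,1]-c[1],q[:,0]-c[0]))
    # plot rectified rim mask
    W=np.full((400,400,3),60,np.uint8); I=cv2.imread(f"pics/{n}.png")
    xs=np.linspace(-.05,.05,400); X,Y=np.meshgrid(xs+.492,xs[::-1]-.21)
    # world plane rectification at z=.08
    cal=vision.get_calibration("wrist");K=np.array(cal["camera_matrix"]);M=np.array(cal["mount"])
    Pw=np.c_[X.ravel(),Y.ravel(),np.full(X.size,.08)]; pt=(Pw-po[0])@po[1]; pc=(pt-M[:3,3])@M[:3,:3]
    th=np.arctan2(np.hypot(pc[:,0],pc[:,1]),pc[:,2]); ph=np.arctan2(pc[:,1],pc[:,0])
    mx=(K[0,2]+K[0,0]*th*np.cos(ph)).reshape(400,400).astype(np.float32); my=(K[1,2]+K[0,0]*th*np.sin(ph)).reshape(400,400).astype(np.float32)
    ims.append(cv2.remap(I,mx,my,cv2.INTER_LINEAR))
cv2.imwrite("pics/rect.png",np.hstack(ims))
```

```text
[(np.float64(0.0), 599), (np.float64(0.008), 1954), (np.float64(0.01), 456), (np.float64(0.014), 205), (np.float64(0.038), 1406), (np.float64(0.04), 461), (np.float64(0.042), 212), (np.float64(0.044), 175), (np.float64(0.07), 931), (np.float64(0.072), 252), (np.float64(0.074), 349), (np.float64(0.076), 259), (np.float64(0.078), 2852), (np.float64(0.08), 516)]
potA 3976 0.07915573857904604
enc (0.492043137550354, -0.20903897285461426) 0.051271867007017136
[(np.float64(0.0), 1060), (np.float64(0.008), 1470), (np.float64(0.01), 351), (np.float64(0.038), 998), (np.float64(0.04), 403), (np.float64(0.042), 268), (np.float64(0.044), 230), (np.float64(0.046), 189), (np.float64(0.07), 793), (np.float64(0.072), 287), (np.float64(0.074), 337), (np.float64(0.076), 242), (np.float64(0.078), 2484), (np.float64(0.08), 505)]
potB 3570 0.07920504540350906
enc (0.491064190864563, -0.20984654128551483) 0.0514952577650547
```

View pics/rect.png

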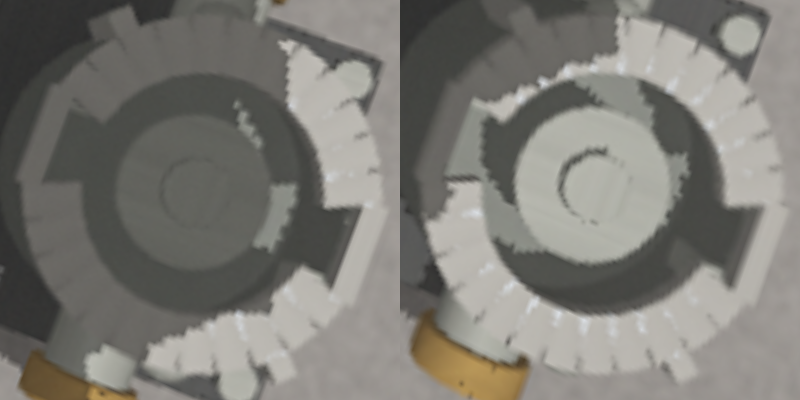

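Run:
```python
from h import *
from scipy.optimize import least_squares
for n,(u,v) in (("potA",(289,190)),("potB",(238,230))):
    z=np.load(f"pics/{n}.npz"); po=(z["p"],z["R"]); D=z["d"]
    g=np.mgrid[u-60:u+61,v-60:v+61].reshape(2,-1).T
    P=cloud("wrist",D,g,po); q=P[(P[:,2]>.0765)&(P[:,2]<.085)]
    c=np.array([.492,-.2095])
    for it in range(4):
        w=q[:,:2]-c; r=np.hypot(*w.T); a=np.degrees(np.arctan2(w[:,1],w[:,0]))%360
        pin=[];pout=[];gap=[]
        for b in range(0,360,3):
            k=(a>=b)&(a<b+3)
            if k.sum()<3: gap.append(b+1.5);continue
            i=np.where(k)[0]; mi=i[r[i].argmin()]; mo=i[r[i].argmax()]
            if r[mi]<.0335: pin.append(q[mi,:2])
            elif r[mi]>.036: gap.append(b+1.5)
            if r[mo]<.0475: pout.append(q[mo,:2])
        res=[]
        for pts in (pin,pout):
            pts=np.array(pts); s=least_squares(lambda x:np.hypot(*(pts-x[:2]).T)-x[2],[*c,.03],loss="soft_l1",f_scale=.0005); res.append(s.x)
        c=(res[0][:2]+res[1][:2])/2
    print(n,"in",res[0].round(4),"out",res[1].round(4)); gap=np.array(gap); print("gaps",gap, "mean ang",np.degrees(np.angle(np.exp(2j*np.radians(gap)).mean()))/2)
# ports / plate angle and cross-check from top camera: rays onto rim plane
p=onplane("top",[(381.3,236.5)],.08);print(p)
# two-view height: pot spring-plate centre boss & notch corner skipped; bolt/boss pixel in rect both ok
```

```text
potA in [ 0.4925 -0.2089  0.0306] out [ 0.4929 -0.2085  0.0449]
gaps [148.5 151.5 154.5 157.5 160.5 163.5 166.5 169.5 172.5 325.5 328.5 331.5
 334.5 337.5 340.5 346.5 349.5 352.5] mean ang -20.505270809427575
potB in [ 0.4926 -0.2085  0.0305] out [ 0.4928 -0.2087  0.0449]
gaps [145.5 148.5 151.5 154.5 157.5 160.5 163.5 166.5 169.5 172.5 325.5 328.5
 331.5 334.5 340.5 343.5 346.5 349.5 352.5] mean ang -20.917204928916433
[[ 0.49217874 -0.21018645  0.08      ]]
```

Pot: mouth centre (0.4927,-0.2087), rim z ~0.080, notch axis at -20.6°. The fitted radii, 30.5 and 44.9 mm, match the text. Now the lid from two wrist places.

Run:
```python
from h import *
def look(name):
    po=(np.array(ctrl.read_tool_pos()),np.array(ctrl.read_tcp_rot())); p,d=vision.capture("wrist")
    cv2.imwrite(f"pics/{name}.png",p[:,:,::-1]); np.savez(f"pics/{name}.npz",d=d,p=po[0],R=po[1])
y=np.radians(57.2-90)
ctrl.goto(np.array([.523,.22,.27]),Rdown(y)); look("lidA"); print(ctrl.read_time_s())
ctrl.servo_line(np.array([.523,.22,.20]),max_speed=.15); look("lidB"); print(ctrl.read_time_s(),ctrl.read_qpos())
for n in("lidA","lidB"):
    z=np.load(f"pics/{n}.npz"); po=(z["p"],z["R"]); D=z["d"]
    g=np.mgrid[80:480,0:290].reshape(2,-1).T
    P=cloud("wrist",D,g,po); d0=np.hypot(P[:,0]-.523,P[:,1]-.22)
    q=P[(d0<.05)&(P[:,2]>.046)&(P[:,2]<.058)]; f=P[(d0<.055)&(P[:,2]>.015)&(P[:,2]<.024)]
    w,V=np.linalg.eigh(np.cov(q[:,:2].T)); 
    rc=cv2.minAreaRect((q[:,:2]*1000).astype(np.float32)); print(n,len(q),np.median(q[:,2]),np.median(f[:,2]),"bar",q.mean(0),np.degrees(np.arctan2(V[1,1],V[0,1])),rc)
    # tabs and disc
    k=np.hypot(*(f[:,:2]-np.array(q[:,:2].mean(0))).T); o=f[k<.0435]; print("disc hull",cv2.minEnclosingCircle((f[k<.0435][:,:2]*1000).astype(np.float32)))
    t=f[k>.0443]; a=np.arctan2(*(t[:,:2]-q[:,:2].mean(0)).T[::-1]); print("tabs",len(t),np.degrees(np.angle(np.exp(2j*a).mean()))/2)
```

```text
4.7333
5.4 [-0.10628345  0.50804317 -0.4495355   1.86674297  0.29071139  0.82959655
 -1.27668544]
lidA 779 0.05102732322805509 0.019227290378720063 bar [0.52289625 0.22142331 0.05096013] 56.717995863516414 ((522.3245849609375, 220.25863647460938), (48.830596923828125, 13.841602325439453), 56.68004608154297)
disc hull ((523.0557861328125, 221.4674530029297), 43.36675262451172)
tabs 40 57.11614226028727
lidB 1256 0.05102287421946221 0.019201461148739052 bar [0.52317976 0.2215732  0.0509416 ] 57.718207088734594 ((522.2245483398438, 220.33010864257812), (49.86236572265625, 13.601242065429688), 57.72064208984375)
disc hull ((523.2045288085938, 221.56747436523438), 43.468017578125)
tabs 57 57.29476309200488
```

View pics/lidB.png

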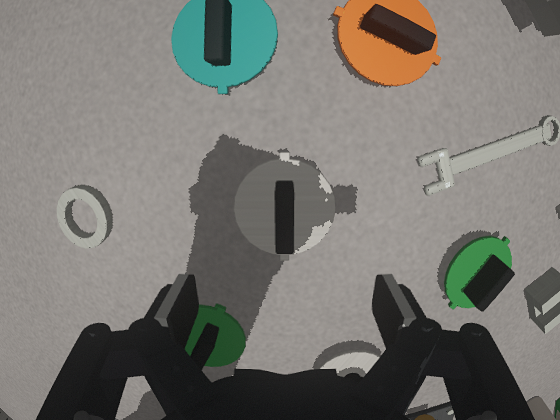

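Picture lidB: the aluminium lid is at px (285,205), with its bar upright in the image and its tabs at rows ~157 and ~253. Lid centre is (0.5228,0.221), angle 57.3°, bar top z 0.051 (text says 0.052). Grasping.

Run:
```python
from h import *
R=Rdown(np.radians(57.3-90)); c=np.array([.5228,.2210,0])
claw.set_gripper(.045,90)
ctrl.servo_line(c+[0,0,.125],R,max_speed=.12)
print(ctrl.servo_line(c+[0,0,.098],R,max_speed=.05,threshold=6),ctrl.read_tool_pos(),ctrl.read_contact_force())
claw.set_gripper(0.0,90); print("w",ctrl.read_grip_width(),ctrl.read_contact_force(),ctrl.read_tool_pos(),ctrl.read_time_s())
f0=np.array(ctrl.read_contact_force())
ctrl.servo_line(c+[0,0,.22],R,max_speed=.12); ctrl.dwell(.2)
print("w",ctrl.read_grip_width(),ctrl.read_contact_force(),ctrl.read_time_s())
p,d=vision.capture("wrist");cv2.imwrite("pics/held.png",p[:,:,::-1]);po=(np.array(ctrl.read_tool_pos()),np.array(ctrl.read_tcp_rot()));np.savez("pics/held.npz",d=d,p=po[0],R=po[1])
```

```text
False [0.52277207 0.221142   0.09788612] [ 0.31338512 -0.3158556   0.5218298 ]
w 0.012362041452223489 [-0.33946543 -0.43729217  2.73608309] [0.52307052 0.22114255 0.09848828] 7.7333
w 0.012504504535079225 [-0.26423214 -0.25595725 -1.52919208] 9.1
```

View pics/held.png

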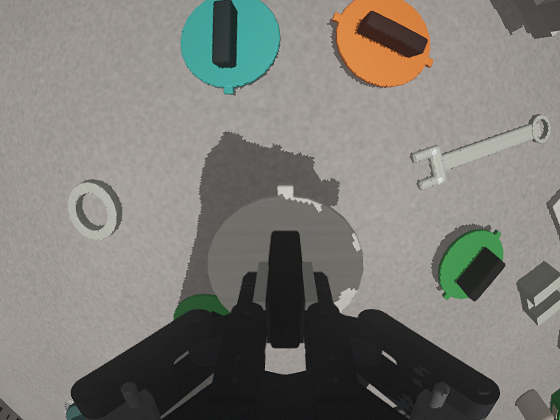

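The lid is held: bar between the pads at px (285,290), upper tab at (285,190), level. I'll measure where it sits in the hand, then move over the pot.

Run:
```python
from h import *
z=np.load("pics/held.npz"); po=(z["p"],z["R"]); D=z["d"]
g=np.mgrid[190:385,170:330].reshape(2,-1).T
P=cloud("wrist",D,g,po); T=(P-po[0])@po[1]
f=T[(T[:,2]>.065)&(T[:,2]<.09)&(np.hypot(T[:,0],T[:,1])<.055)]
print(len(f),np.median(f[:,2]), [np.median(f[(f[:,1]>a)&(f[:,1]<a+.01)][:,2]).round(4) for a in (-.04,-.03,-.02,.0,.02,.03)], [np.median(f[(f[:,0]>a)&(f[:,0]<a+.01)][:,2]).round(4) for a in (-.04,-.03,-.02,.01,.02,.03)])
e=[]
for a in np.arange(-180,180,4):
    w=f[:,:2]; an=np.degrees(np.arctan2(w[:,1],w[:,0])); k=(an>=a)&(an<a+4)
    if k.sum()>3:
        r=np.hypot(*w[k].T); 
        j=r.argmax()
        if .037<r[j]<.0455 and not 72<abs(a+2)<108: e.append(w[k][j])
e=np.array(e)
from scipy.optimize import least_squares
s=least_squares(lambda x:np.hypot(*(e-x[:2]).T)-x[2],[0,0,.042],loss="soft_l1",f_scale=.0005); print("lid axis in tool",s.x,len(e))
r=np.hypot(*(f[:,:2]-s.x[:2]).T); t=f[r>.0435][:,:2]; t=t[np.abs(t[:,0])<.012]; print("tabs",len(t),t[t[:,1]>0].mean(0),t[t[:,1]>0][:,1].max(), t[t[:,1]<0].mean(0) if (t[:,1]<0).any() else None)
```

```text
10838 0.07924535229797736 [np.float64(0.0794), np.float64(0.0792), np.float64(0.0792), np.float64(0.0792), np.float64(0.0793), np.float64(nan)] [np.float64(0.0793), np.float64(0.0793), np.float64(0.0793), np.float64(0.0792), np.float64(0.0792), np.float64(0.0792)]
lid axis in tool [-0.0002566   0.00104995  0.04160899] 58
  return _methods._mean(a, axis=axis, dtype=dtype,
  ret = ret.dtype.type(ret / rcount)
<stdin>:17: RuntimeWarning: Mean of empty slice.
  ret = um.true_divide(
Traceback (most recent call last):
ValueError: zero-size array to reduction operation maximum which has no identity
```

```bash
cat >> h.py <<'E'
POT=np.array([.4927,-.2087]); A0=-20.7
OFF=np.array([-.0002,.0006])
def tcp(z,turn=0,d=(0,0)): # lid axis over pot, turned clockwise by turn deg
    R=Rdown(np.radians(A0+90-turn)); o=R[:2,:2]@OFF
    return np.array([*(POT-o+np.array(d)),z]),R
E
python3 - <<'E'
from h import *
ctrl.servo_line(np.array([.523,.221,.25]),max_speed=.2)
p,R=tcp(.25); q=ctrl.inverse_kinematics(p,R); print(q,ctrl.read_qpos())
ctrl.goto(p,R); print(ctrl.read_time_s(),ctrl.read_grip_width())
p,R=tcp(.20); ctrl.servo_line(p,R,max_speed=.12); ctrl.dwell(.15)
print(ctrl.read_time_s(),ctrl.read_contact_force(),ctrl.read_torque(),ctrl.read_tool_pos()-p)
ims=[]
for n,(u,v) in(("top",(381,225)),("scene",(222,140))):
    I,D=vision.capture(n); I=I[v-50:v+50,u-50:u+50,::-1]; ims.append(cv2.resize(I,(390,390),interpolation=cv2.INTER_NEAREST))
cv2.imwrite("pics/over.png",np.hstack(ims))
E
```

```text
[ 0.9313826   0.45639813 -0.74370426  1.89818352  0.38063114  0.93255805
  1.21661977] [-0.08336682  0.44379017 -0.47731534  1.83082976  0.25033784  0.92386965
 -1.24351789]
11.5583 0.012192932562070142
12.275 [ 0.73759453 -0.52674121 -1.58925322] [-0.01568032 -0.01859337  0.01726371] [ 6.01125535e-04 -3.23192638e-05  8.91528148e-04]
```

View pics/over.png

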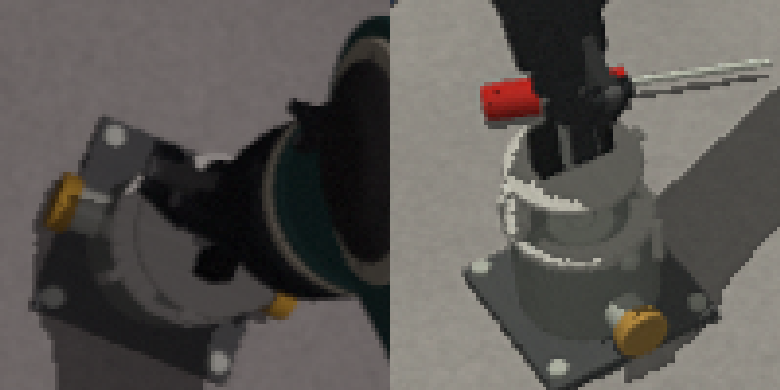

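The lid hangs over the pot and lines up with it in both views. Lowering with a force watch.

Run:
```python
from h import *
def rep(s): print(s,"z",ctrl.read_tool_pos().round(4),"F",np.array(ctrl.read_contact_force()).round(2),"M",np.array(ctrl.read_torque()).round(3),"t",round(ctrl.read_time_s(),2))
p,R=tcp(.181); rep(ctrl.servo_line(p,R,max_speed=.06,threshold=6))
for z in (.177,.174,.171,.168):
    p,R=tcp(z); h=ctrl.servo_line(p,R,max_speed=.03,threshold=9); ctrl.dwell(.1); rep((z,h))
    if h: break
```

```text
False z [ 0.492  -0.2081  0.1804] F [ 0.29  0.2  -2.3 ] M [ 0.001 -0.031 -0.012] t 12.84
(0.177, False) z [ 0.4923 -0.2083  0.1771] F [-0.34  0.14 -0.81] M [ 0.035 -0.033 -0.   ] t 13.22
(0.174, False) z [ 0.4927 -0.2084  0.1744] F [0.99 0.1  1.28] M [-0.052 -0.162  0.004] t 13.57
(0.171, False) z [ 0.4926 -0.2084  0.1712] F [ 1.43 -0.39  2.78] M [-0.129 -0.343 -0.057] t 13.93
(0.168, False) z [ 0.4925 -0.2084  0.1682] F [ 0.87 -0.78  3.05] M [-0.186 -0.435  0.036] t 14.28
```

Run:
```python
from h import *
def rep(s): print(s,"z",ctrl.read_tool_pos().round(4),"F",np.array(ctrl.read_contact_force()).round(2),"M",np.array(ctrl.read_torque()).round(3),"t",round(ctrl.read_time_s(),2))
for z in (.1665,.165,.164,.163,.162,.161,.160):
    p,R=tcp(z); h=ctrl.servo_line(p,R,max_speed=.02,threshold=10); ctrl.dwell(.1); rep((z,h))
    if h or ctrl.read_contact_force()[2]>16: break
I,D=vision.capture("scene"); u,v=222,140
cv2.imwrite("pics/seat.png",cv2.resize(I[v-50:v+50,u-50:u+50,::-1],(600,600),interpolation=cv2.INTER_NEAREST))
```

```text
(0.1665, False) z [ 0.4925 -0.2083  0.1666] F [ 1.93 -0.76  4.11] M [-0.242 -0.537 -0.009] t 14.62
(0.165, False) z [ 0.4925 -0.2084  0.1651] F [ 2.69 -1.27  3.9 ] M [-0.26  -0.654  0.029] t 14.97
(0.164, False) z [ 0.4925 -0.2083  0.1644] F [ 1.72 -0.06  7.37] M [-0.192 -0.434 -0.043] t 15.32
(0.163, False) z [ 0.4926 -0.2083  0.1644] F [-0.44 -0.2  16.36] M [-0.027  0.269  0.001] t 15.68
```

View pics/seat.png

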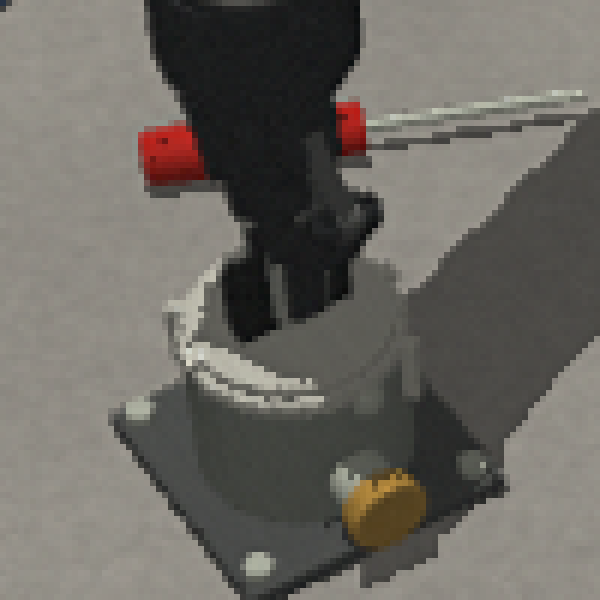

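Seated: z stopped at 0.1644, exactly as predicted, and the force jumped to 16 N. The picture shows the flange flat on the rim. Now I'll turn clockwise in steps.

Run:
```python
from h import *
def rep(s):
    R=np.array(ctrl.read_tcp_rot()); y=np.degrees(np.arctan2(R[1,0],R[0,0]))
    print(s,"turn",round(A0+90-y,2),ctrl.read_tool_pos().round(4),"F",np.array(ctrl.read_contact_force()).round(2),"M",np.array(ctrl.read_torque()).round(3),"t",round(ctrl.read_time_s(),2),"w",round(ctrl.read_grip_width(),4))
p,R=tcp(.1637); ctrl.servo_line(p,R,max_speed=.02); rep(0)
for a in (5,10,15,20,25):
    p,R=tcp(.1637,a); h=ctrl.servo_line(p,R,max_speed=.02,threshold=12); rep((a,h))
    if h or abs(ctrl.read_torque()[2])>.8: break
```

```text
0 turn -0.01 [ 0.4925 -0.2083  0.1644] F [ 1.12 -0.48 11.51] M [-0.156 -0.236  0.011] t 15.97 w 0.0127
(5, False) turn 5.0 [ 0.4926 -0.2081  0.1644] F [ 2.02 -0.21 10.06] M [-0.029 -0.227 -0.06 ] t 16.23 w 0.0124
(10, False) turn 9.98 [ 0.4928 -0.2077  0.1645] F [1.98 0.38 9.74] M [ 0.071 -0.25   0.019] t 16.48 w 0.0126
(15, False) turn 14.98 [ 0.4928 -0.2076  0.1644] F [ 2.42  0.53 10.  ] M [ 0.068 -0.303 -0.056] t 16.73 w 0.0125
(20, False) turn 19.98 [ 0.4929 -0.2076  0.1645] F [1.95 0.91 9.85] M [ 0.101 -0.252  0.066] t 16.98 w 0.0123
(25, False) turn 24.98 [ 0.4929 -0.2076  0.1644] F [ 1.97  1.79 10.12] M [ 0.121 -0.313 -0.027] t 17.23 w 0.0127
```

Run:
```python
from h import *
m=[]
for i in range(10): ctrl.dwell(.02); m.append(ctrl.read_torque())
print(np.mean(m,0),np.std(m,0),ctrl.read_time_s())
ims=[]
for n,(u,v) in(("top",(381,230)),("scene",(222,140))):
    I,D=vision.capture(n); I=I[v-50:v+50,u-50:u+50,::-1]; ims.append(cv2.resize(I,(390,390),interpolation=cv2.INTER_NEAREST))
cv2.imwrite("pics/t25.png",np.hstack(ims))
I,D=vision.capture("wrist");cv2.imwrite("pics/t25w.png",I[:,:,::-1])
```

```text
[ 0.11751958 -0.30077841  0.00987101] [0.03779494 0.02566992 0.02896568] 17.3917
```

View pics/t25.png

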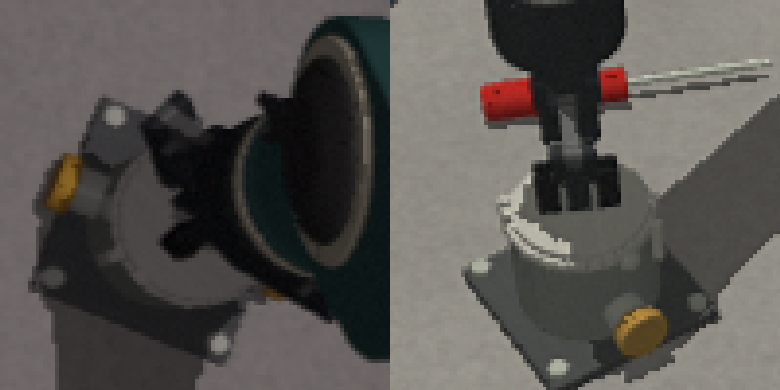

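View pics/t25w.png

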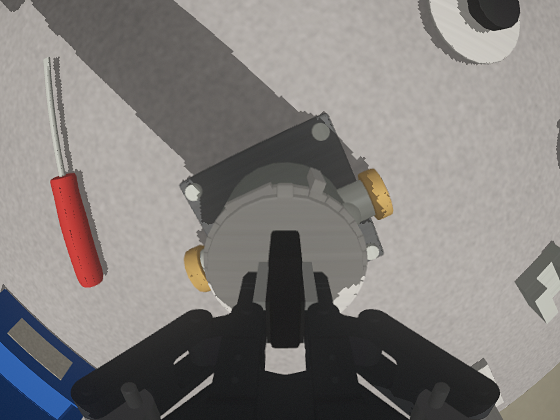

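The tab at (285,189) is still in line with the hand, so the lid turns with it. The rib is at (318,180), about 20° further clockwise. Carrying on to 45°.

Run:
```python
from h import *
def rep(s):
    R=np.array(ctrl.read_tcp_rot()); y=np.degrees(np.arctan2(R[1,0],R[0,0]))
    m=[];
    for i in range(6): ctrl.dwell(.02); m.append(ctrl.read_torque())
    print(s,"turn",round(A0+90-y,2),ctrl.read_tool_pos().round(4),"F",np.array(ctrl.read_contact_force()).round(2),"M",np.mean(m,0).round(3),"t",round(ctrl.read_time_s(),2),"w",round(ctrl.read_grip_width(),4))
for a in (30,35,40,45):
    p,R=tcp(.1637,a); h=ctrl.servo_line(p,R,max_speed=.02,threshold=12); rep((a,h))
    if h or abs(ctrl.read_torque()[2])>.8: break
print(ctrl.read_qpos(),ctrl.read_joint_efforts())
I,D=vision.capture("wrist");cv2.imwrite("pics/t45w.png",I[:,:,::-1])
po=(np.array(ctrl.read_tool_pos()),np.array(ctrl.read_tcp_rot()));np.savez("pics/t45w.npz",d=D,p=po[0],R=po[1])
I,D=vision.capture("scene"); u,v=222,140
cv2.imwrite("pics/t45s.png",cv2.resize(I[v-50:v+50,u-50:u+50,::-1],(600,600),interpolation=cv2.INTER_NEAREST))
```

```text
(30, False) turn 29.98 [ 0.493  -0.2075  0.1645] F [1.6  0.93 9.71] M [ 0.138 -0.3    0.006] t 17.89 w 0.0124
(35, False) turn 34.98 [ 0.4931 -0.2075  0.1645] F [2.9  1.36 9.83] M [ 0.147 -0.297  0.029] t 18.24 w 0.0126
(40, False) turn 39.98 [ 0.4931 -0.2075  0.1644] F [1.33 0.63 9.8 ] M [ 0.175 -0.29   0.029] t 18.59 w 0.0123
(45, False) turn 44.97 [ 0.4932 -0.2074  0.1644] F [1.89 0.75 9.95] M [ 0.201 -0.3    0.06 ] t 18.94 w 0.0125
[ 0.71460105  0.52401144 -0.47394096  1.96315187  0.34758495  0.73324929
  0.45863604] [  0.94461981 -41.09624147  -3.91085073 -14.29556966   0.16875554
   0.46463968  -0.04822566]
```

View pics/t45w.png

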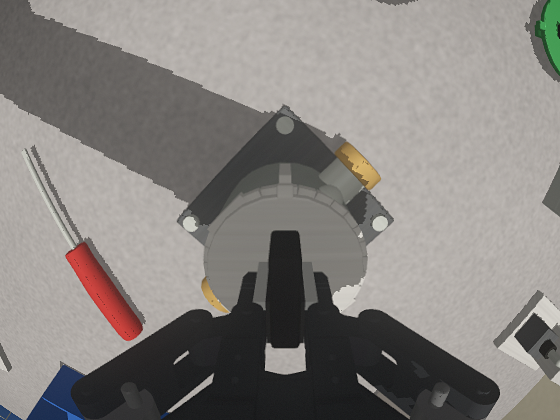

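View pics/t45s.png

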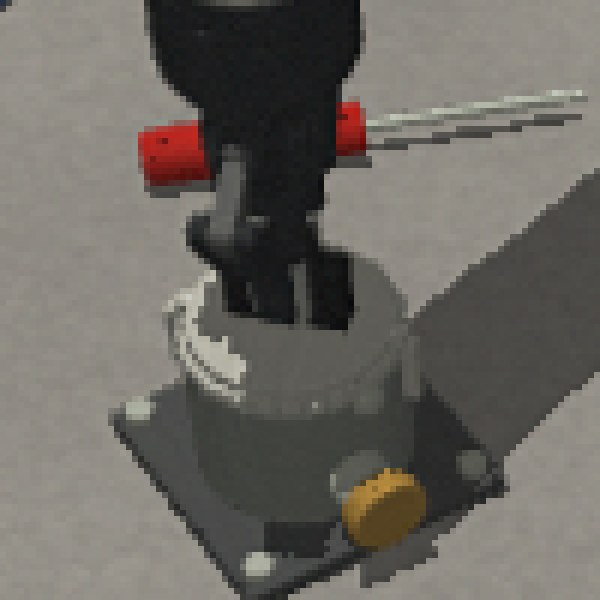

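Run:
```python
from h import *
for n in("held","t45w"):
    z=np.load(f"pics/{n}.npz"); po=(z["p"],z["R"]); D=z["d"]
    g=np.mgrid[190:385,170:330].reshape(2,-1).T
    P=cloud("wrist",D,g,po); T=(P-po[0])@po[1]
    k=(T[:,2]>.070)&(T[:,2]<.085)&(np.hypot(T[:,0],T[:,1])<.040); print(n,k.sum(),np.median(T[k,2]),np.median(P[k,2]))
    I=cv2.imread(f"pics/{n}.png"); cv2.imwrite(f"pics/z_{n}.png",cv2.resize(I[150:240,240:330],(540,540),interpolation=cv2.INTER_NEAREST))
m=[]
for i in range(20): ctrl.dwell(.02); m.append(np.r_[ctrl.read_contact_force(),ctrl.read_torque()])
print(np.mean(m,0).round(3),ctrl.read_time_s())
```

```text
held 9293 0.07916985915868159 0.14022927058953885
t45w 9296 0.07909042806346814 0.08536361793723868
[ 2.025  0.968 10.029  0.186 -0.299  0.045] 19.375
```

View pics/z_t45w.png

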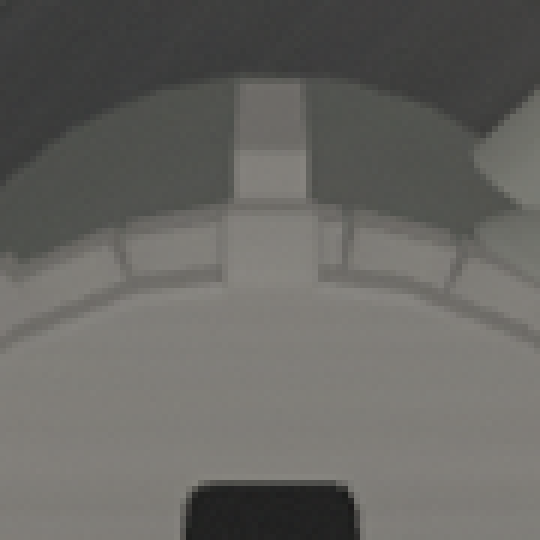

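The tab lies right on the rib, both centred at zoomed column ~270. The flange top measures 6.2 mm above the measured rim, so the lid is seated, and it has not slipped in the grip. Handing in.

Run:
```python
from h import *
print(ctrl.read_time_s(),ctrl.read_grip_width()); ctrl.job_done()
```

```text
19.375 0.012512593160163616
the job is handed in; nothing more can be done
```

I picked up the aluminium bar-handled lid, seated it in the pot's notches and turned it 45° clockwise to the ribs. I handed in at 19.4 s with the gripper still holding it there.

- **Seating:** the hand stopped at z 0.1644, exactly where predicted for a seated lid, and the push rose to 16 N. The flange top measured 6.2 mm above the rim, against 6 mm in the text, and the lid had not slipped in the grip.
- **Bleed position:** the measured turn was 44.97°. The close wrist view shows the pointer tab exactly in line with the rib, well short of the catch. About 10 N of downward press remains.
- **Disagreement:** the twisting moment about the vertical read only about 0.05 N m at 45°, where 0.17 N m was expected. It rose by roughly the right amount over the turn, so I put it down to a sensor offset. The ring angle itself can't be read. I judged the lugs caught from the seating height and the tab, without a pull-up test.
- **Other things on the bench:** nothing else was touched on purpose, but I did not check this separately at the end.

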